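Set up the deburring spindle and line up the clamp blocks

TASK

Get the deburring station ready: swing the chuck's handle to open its jaws all the way, stand the countersink from the wooden stand shank-down in the middle of the open jaws, and swing the handle back clockwise until all three jaws hold the shank firmly. Also, before or after, line up all the loose aluminium clamp blocks (two to four) on the steel plate: each flat and square on a white painted place of its own, whichever you like, with a short end pushed flush against the fence. Leave the other things where they stand.

Things in the scene. Friction and masses are not known exactly. Their poses are not given: they have to be found in the camera images.
- face (a point): centre of the face of the upright deburring spindle's chuck, 80 mm above the bench; z up along the chuck's axis. The spindle, bolted down, is a blue box 150 x 150 mm, 50 mm high, carrying a three-jaw chuck that faces up. The round flat face on which the jaws slide and the bit stands is 100 mm across. x and y are the chuck's axes, parallel to the box's sides
- sleeve (a joint): angle of the chuck's sleeve, rad: 0 = jaws fully open, grows as the sleeve turns clockwise seen from above (tightening), stop at 1.4. The three jaws are coupled to it: each jaw's inner face stands 24 mm - 12 mm x angle from the axis, so they touch the 20 mm shank at about 1.17. The sleeve has about 0.3 N m of friction and stays where it is left, keeping the jaws pressed
- handle (a point): handle of the sleeve: an upright round steel post 14 mm thick on a bar, 95 mm out from the chuck's axis; post top 126 mm, bar 58 to 70 mm above the bench. This point is on the post's axis, 110 mm above the bench, and circles the chuck's axis with the sleeve. Over the sleeve's travel the post swings from 40 degrees one side of the chuck's -x direction to 40 degrees the other
- jaw0: smooth steel jaw (friction on the bit about 0.15), 12 mm wide, 28 mm long, 25 mm high on the chuck's face (top 105 mm above the bench), at 0 degrees about the axis from the chuck's x; origin at the foot of its inner face
- jaw1: smooth steel jaw (friction on the bit about 0.15), 12 mm wide, 28 mm long, 25 mm high on the chuck's face (top 105 mm above the bench), at 120 degrees about the axis from the chuck's x; origin at the foot of its inner face
- jaw2: smooth steel jaw (friction on the bit about 0.15), 12 mm wide, 28 mm long, 25 mm high on the chuck's face (top 105 mm above the bench), at 240 degrees about the axis from the chuck's x; origin at the foot of its inner face
- stand: wooden bit stand, 100 x 50 mm, 40 mm high, fixed to the bench; two slim twist drills (8 and 6 mm, tops up to 85 mm above the bench) stand fixed in its +x half and stay there. Origin under its centre, x along its length
- bit: countersink bit, 82 mm long, 0.2 kg, standing upright cone up: smooth shank 20 mm thick and 44 mm long, above it a round head 32 mm thick from 44 to 67 mm, then a cone to a blunt point at 82 mm. Origin at the centre of the shank's foot, z along the bit to the point. It starts in a 24 mm hole, 30 mm deep, in the -x half of the stand, 26 mm from its centre (foot 10 mm above the bench)
- plate: dark steel lining-up plate fixed to the bench, 110 (x) x 270 (y) x 3 mm. Origin under its centre. Along its +x edge runs a straight aluminium fence, 11 mm high above the bench, 12 mm thick, its near face at x = +35 mm, parallel to y. Four white painted places, 58 x 44 mm each, lie against the fence, 58 mm apart
- place0 (a point): painted place 0: where the centre of a block's underside is when it lies on this place flush against the fence; on the plate's top, 3 mm above the bench, plate x = 7 mm, y = -87 mm; axes are the plate's
- place1 (a point): painted place 1: where the centre of a block's underside is when it lies on this place flush against the fence; on the plate's top, 3 mm above the bench, plate x = 7 mm, y = -29 mm; axes are the plate's
- place2 (a point): painted place 2: where the centre of a block's underside is when it lies on this place flush against the fence; on the plate's top, 3 mm above the bench, plate x = 7 mm, y = 29 mm; axes are the plate's
- place3 (a point): painted place 3: where the centre of a block's underside is when it lies on this place flush against the fence; on the plate's top, 3 mm above the bench, plate x = 7 mm, y = 87 mm; axes are the plate's
- block0: aluminium handlebar clamp block, 56 (its x) x 36 (its y) x 25 mm high, 0.14 kg, two dark bolt holes along its length; lies flat. Origin at the centre of its underside. Two to four blocks are present; absent ones are None
- block1: aluminium handlebar clamp block, 56 (its x) x 36 (its y) x 25 mm high, 0.14 kg, two dark bolt holes along its length; lies flat. Origin at the centre of its underside. Two to four blocks are present; absent ones are None
- block2: aluminium handlebar clamp block, 56 (its x) x 36 (its y) x 25 mm high, 0.14 kg, two dark bolt holes along its length; lies flat. Origin at the centre of its underside. Two to four blocks are present; absent ones are None
- block3: aluminium handlebar clamp block, 56 (its x) x 36 (its y) x 25 mm high, 0.14 kg, two dark bolt holes along its length; lies flat. Origin at the centre of its underside. Two to four blocks are present; absent ones are None
- mug: bystander, to be left alone: white ceramic mug, 90 mm high, 80 mm wide, handle; origin under its centre
- socket: bystander, to be left alone: steel ring-shaped socket standing on end, 28 mm wide, 32 mm high, between plate and chuck in front; origin under its centre
- jar: bystander, to be left alone: small glass jar with black cap, 56 mm wide, 70 mm high; origin under its centre

How it is judged:
On the way, in this order (a step that is already met when the one before it is completed fails the run):
1. the chuck is opened all the way (sleeve below 0.15 rad) (value of joint sleeve below 0.15 rad), for 0.2 s.
2. the countersink stands shank-down on the chuck's face between the open jaws (z of bit in the frame of face between -0.004 and 0.008 m and horizontal distance between bit and face below 0.014 m and angle between bit's own z axis and vertical below 0.15 rad and value of joint sleeve below 0.5 rad), for 0.2 s.
3. the jaws are closed on the shank, all three pressing on it, the bit upright and centred (z of bit in the frame of face between -0.004 and 0.008 m and horizontal distance between bit and face below 0.004 m and angle between bit's own z axis and vertical below 0.06 rad and value of joint sleeve above 1.05 rad and contact force between each of jaw0, jaw1, jaw2 and bit above 1 N), for 0.2 s.
At the end, for the whole second after the job is handed in: Bit on the chuck's face (within 8 mm), centred within 4 mm, upright within 0.06 rad, sleeve above 1.05 rad, each jaw pressing it with over 1 N; each block at rest, flat on the plate, within 9 mm of a place's centre, within 4 mm of the fence, square within 0.08 rad (all of step 3 and (horizontal distance between block0 and place0 below 0.009 m or horizontal distance between block0 and place1 below 0.009 m or horizontal distance between block0 and place2 below 0.009 m or horizontal distance between block0 and place3 below 0.009 m) and x of each of block0, block1, block2, block3 in the frame of plate above 0.003 m and angle between the x axis of each of block0, block1, block2, block3 and the x axis of plate, either way round below 0.08 rad and height (world z) of each of block0, block1, block2, block3 below 0.006 m and angle between each of block0, block1, block2, block3's own z axis and vertical below 0.05 rad and linear speed of each of block0, block1, block2, block3 below 0.02 m/s and (horizontal distance between block1 and place0 below 0.009 m or horizontal distance between block1 and place1 below 0.009 m or horizontal distance between block1 and place2 below 0.009 m or horizontal distance between block1 and place3 below 0.009 m) and (horizontal distance between block2 and place0 below 0.009 m or horizontal distance between block2 and place1 below 0.009 m or horizontal distance between block2 and place2 below 0.009 m or horizontal distance between block2 and place3 below 0.009 m) and (horizontal distance between block3 and place0 below 0.009 m or horizontal distance between block3 and place1 below 0.009 m or horizontal distance between block3 and place2 below 0.009 m or horizontal distance between block3 and place3 below 0.009 m)); the robot touches nothing.
It fails at once if a bystander (mug, socket, jar) is moved more than 30 mm (distance of any of mug, socket, jar from where it was at the start of the episode above 0.03 m).
Of block0, block1, block2, block3 only 2 to 4 are there at a start; the rules pass over those that are not, and their reading is None.
At some moment in a run one of block0, block1, block2, block3 may be knocked a few centimetres aside while the robot is not near it.
It also fails if it takes over 210 s, if anything falls off the work surface, if the arm or the gripper's body presses on something with over 40 N, if the wrist force passes 120 N, or if a joint passes its speed limit or range.

ROBOT

A 6-joint arm with a two-finger parallel gripper is mounted at the origin on the work surface. World frame = base frame: x ahead of the robot, y to its left, z up, the work surface at z = 0. Lengths are in m, angles in rad, forces in N, time in s.
With the tool pointing down it reaches from about 0.4 to 0.825 m from the base axis. Payload 7 kg.
Tool frame: the origin (TCP) lies at the very end of the fingers, on their centre line; the grasp point (between the pads) lies 19 mm behind it (r.hold_point_z is the distance from the TCP to the grasp point, in m); z points along the fingers, y is the line along which they close (so a half turn about z gives the same grasp; the last joint's range is limited). The gripper opens to 85 mm and grips with 20 to 120 N. Pads are 22 mm wide; open, the fingers measure 114 mm over their backs; the gripper's body (76 mm by 85 mm) begins 54 mm behind the grasp point. The pads swing forward as they close: fully open they stand 13 mm farther back than shut.
Start: joints at [-0.877, 0.359, 0.012, 0, -1.224, -0.288], TCP at [0.266, -0.62, 0.231] pointing down, gripper open.
Joint ranges: [-3.07, 3.07], [-1.43, 2.12], [-1.02, 1.25], [-3.03, 1.67], [-3.05, -0], [-3.03, 3.03]. Speed limits (rad/s): [2.39, 2.39, 3.01, 3.14, 3.14, 3.14].

INTERFACE

Orientations are given as a unit quaternion [x, y, z, w].
In Python, from station import r, capture, job gives the robot as it stands.
- The arm moves only by the shell command python3 -m inch 'ROWS' [OPENING]. ROWS is JSON, a list of rows, each a list of 4 numbers: the shift along the world's x, y, z in cm, then the turn about the world's z in rad. In form: [[dx, dy, dz, spin], ...]. A call has 1 to 12 rows; each row is the pose to reach, as a shift and turn from the pose commanded when the call began; what a row does not reach only later rows make up. A row lasts 1/12 s, in which the tool goes at most 41.7 mm and 7.16 degrees, less where a joint would pass 70% of its speed; a pose out of reach is approached as far as the arm can. A call with a gripper value outside its range is refused whole. OPENING is the closure, from 0 (fully open) to 1 (shut), set as the call begins (- or left out, the last holds). The fingers move at their own pace and stop on an object; the grip force is fixed at half the most. Time passes only in rows, so rows that repeat a pose let the fingers close. It gives the time, the measured TCP pose, the force, the opening and the grip force at its end, in the units of the state.
- r.read_state(): the state, without advancing time (a new reading comes with each control period).
- capture(name): name is "scene" or "top" or "wrist"; returns a dict with "pixels" (420x560x3 uint8, red, green, blue), "range_z" (420x560 float32, m along the optical axis (not along the pixel's ray), 0 where there is no reading), "mtx" (3x3 intrinsics, pixels), "rvec" (rotation vector, rad) and "tvec" (3), from world to camera coordinates, as OpenCV has them. Camera axes: x right, y down, z forward; pixel columns grow to the right and rows downward; lengths in m; the calibration is good to about 2 mm. A picture is of the moment at which its call begins.
- job.finish_job(): hands the job in; it is judged then, once.
The state is a dict: "t": time; "q": joint angles; "dq": joint speeds; "joint_torque": joint torques, N m; "tcp_pos": TCP position; "tcp_rot": TCP orientation; "force": force on the tool from outside, world axes, zero at the start; "ft_torque": the same for the moment, N m; "width": finger opening in m; "gripper_force": force on a finger pad.
Only numpy, scipy, OpenCV 4.12 (cv2) and the standard library are available. Lean on these libraries where they do the work, as an engineer would, in place of code of your own. Each camera call takes 0.05 s, during which the arm holds its last target. There are 200 camera calls.

## Working session

There is one attempt and no reset: what is moved stays moved. The work goes in short steps, Python scripts to look and compute and a shell command to move; the robot and the scene stay as the last step left them, time stands still between calls to the robot, and variables do not carry over. Pictures are saved under pics/ and viewed, at most 14 in all, crops included, and the job is handed in when it is done.

```bash
ls; mkdir -p pics; cat > h.py <<'E'
import numpy as np,cv2
from station import r,capture,job
def cap(n):
    c=capture(n);R=cv2.Rodrigues(np.array(c['rvec'],float))[0];K=np.array(c['mtx']);t=np.array(c['tvec'],float).ravel()
    z=c['range_z'];v,u=np.mgrid[:z.shape[0],:z.shape[1]]
    P=np.stack([(u-K[0,2])/K[0,0]*z,(v-K[1,2])/K[1,1]*z,z],-1)
    W=(P-t)@R; W[z==0]=np.nan
    c['W']=W;return c
def save(c,n): cv2.imwrite('pics/'+n,c['pixels'][:,:,::-1])
E
python3 - <<'E'
from h import *
for n in('top','scene'):
    c=cap(n);save(c,n+'0.png');np.save(n+'0.npy',c['W'])
    R=cv2.Rodrigues(np.array(c['rvec'],float))[0];print(n,-R.T@np.array(c['tvec']).ravel())
print(r.read_state())
E
```

```text
pics
top [0.48455538 0.03625669 0.99088152]
scene [ 0.9571204  -0.48491717  0.76643054]
{'t': 0.1, 'q': array([-8.76898494e-01,  3.59320789e-01,  1.11365592e-02, -3.51141903e-04,
       -1.22408586e+00, -2.88093103e-01]), 'dq': array([ 0.00151411, -0.00242316,  0.00321764,  0.00239706, -0.00176149,
       -0.00093827]), 'joint_torque': array([-2.53846571e-03, -5.84763694e+01,  2.94107831e+01,  6.95468500e+00,
       -3.20083316e-03,  3.33052455e-06]), 'tcp_pos': array([ 0.26627071, -0.6197824 ,  0.23044005]), 'tcp_rot': array([-2.01454388e-01,  9.79497606e-01,  7.27666324e-04, -2.01865468e-04]), 'force': array([-0.02952325, -0.21788728, -0.11943042]), 'ft_torque': array([ 0.02801961, -0.04182595,  0.03885926]), 'gripper_force': 0.0, 'width': 0.08500279124512555}
```

View pics/top0.png

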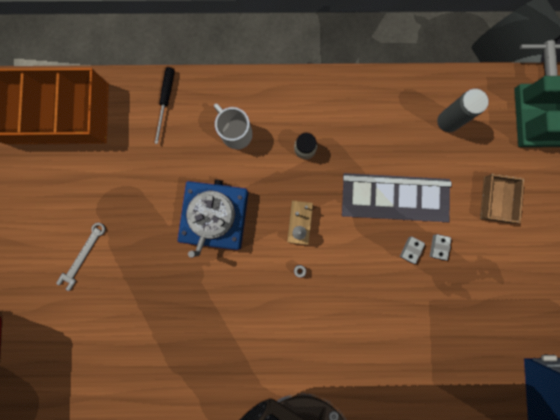

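View pics/scene0.png

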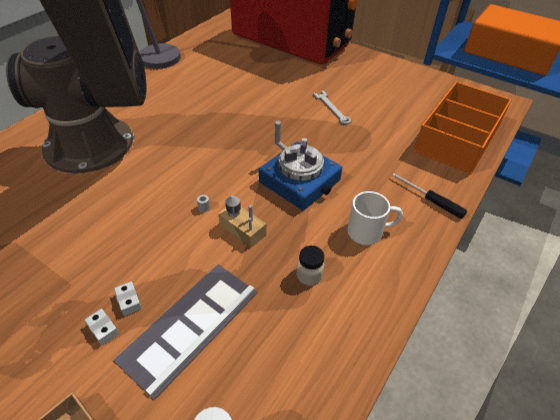

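The scene has two blocks at px (414,250) and (442,247) in the top view. The chuck is at (212,214) with its handle at (192,254), the bit at (300,232), the socket at (300,271) and the plate at (397,198).

```bash
cat > meas.py <<'E'
from h import *
def box(W,m):
    p=W[m][:,:2].astype(np.float32);(c,s,a)=cv2.minAreaRect(p*1000);return np.round(c,1),np.round(s,1),round(a,1),len(p)
def near(W,x,y,rad,z0,z1):
    with np.errstate(invalid='ignore'): return (np.hypot(W[...,0]-x,W[...,1]-y)<rad)&(W[...,2]>z0)&(W[...,2]<z1)
E
python3 - <<'E'
from meas import *
W=np.load('top0.npy')
for n,(u,v) in dict(chuck=(212,214),handle=(192,254),bit=(300,232),socket=(300,271),plate=(397,205),b1=(414,250),b2=(442,247),jar=(306,143),mug=(233,125)).items(): print(n,W[v,u].round(4))
def q(n,u,v,rad,z0,z1):
    p=W[v,u]; m=near(W,p[0],p[1],rad,z0,z1); print(n,box(W,m),np.nanmedian(W[m],0).round(4))
q('boxtop',212,214,.11,.044,.055);q('face',212,214,.055,.074,.086)
q('post',192,254,.03,.115,.14);q('bit',300,228,.035,.06,.1);q('stand',300,222,.06,.035,.045)
q('b1',414,250,.04,.018,.032);q('b2',442,247,.04,.018,.032)
q('fence',397,183,.15,.009,.015);q('plate',397,200,.15,.0015,.005)
c=cv2.imread('pics/top0.png');cv2.imwrite('pics/crop0.png',cv2.resize(c[160:280,160:300],None,fx=5,fy=5,interpolation=cv2.INTER_CUBIC))
# white places
hsv=c.astype(int).min(2)
m=(hsv>150);m[:,:340]=0;m[:,455:]=0;m[:170]=0;m[220:]=0
n,l,s,ce=cv2.connectedComponentsWithStats(m.astype(np.uint8))
for i in range(1,n):
    if s[i,4]>50:
        print(s[i],np.nanmean(W[l==i],0).round(4),box(W,l==i))
E
```

```text
chuck [0.5507 0.2045 0.0769]
handle [0.4605 0.2383 0.1251]
bit [0.5067 0.0019 0.0927]
socket [ 4.126e-01 -4.000e-04  1.700e-03]
plate [ 0.5746 -0.247   0.0015]
b1 [ 0.4621 -0.2777  0.0251]
b2 [ 0.4687 -0.3461  0.0259]
jar [ 0.718  -0.0159  0.071 ]
mug [0.784  0.1665 0.0021]
boxtop (array([551. , 210.3]), array([149.7, 149.4]), 82.5, 2009) [0.5471 0.1949 0.0492]
face (array([550.4, 208. ]), array([102.1, 101.9]), 50.9, 1228) [0.5526 0.209  0.0793]
post (array([460.7, 240.5]), array([13.2, 13.1]), 8.2, 37) [0.4605 0.2403 0.1249]
bit (array([519.6,   1.1]), array([30. , 58.7]), 77.9, 158) [0.5068 0.0041 0.0818]
stand (array([5.32e+02, 4.00e-01]), array([49.8, 99.7]), 83.1, 684) [ 0.5394 -0.0008  0.0394]
b1 (array([ 462.1, -275.9]), array([37.7, 55.6]), 62.8, 350) [ 0.4621 -0.2748  0.0246]
b2 (array([ 468.8, -344.9]), array([36.8, 55.9]), 76.1, 356) [ 0.4686 -0.3442  0.0247]
fence (array([ 626.7, -255.5]), array([223.4, 186.4]), 43.7, 415) [ 0.6343 -0.2516  0.011 ]
plate (array([ 587.3, -246. ]), array([291. , 295.3]), 47.5, 3541) [ 0.5859 -0.2436  0.0029]
[ 344  176  107   33 1934] [ 0.608  -0.247   0.0047] (array([ 607.5, -244.9]), array([267. ,  68.2]), 85.8, 1934)
```

View pics/crop0.png

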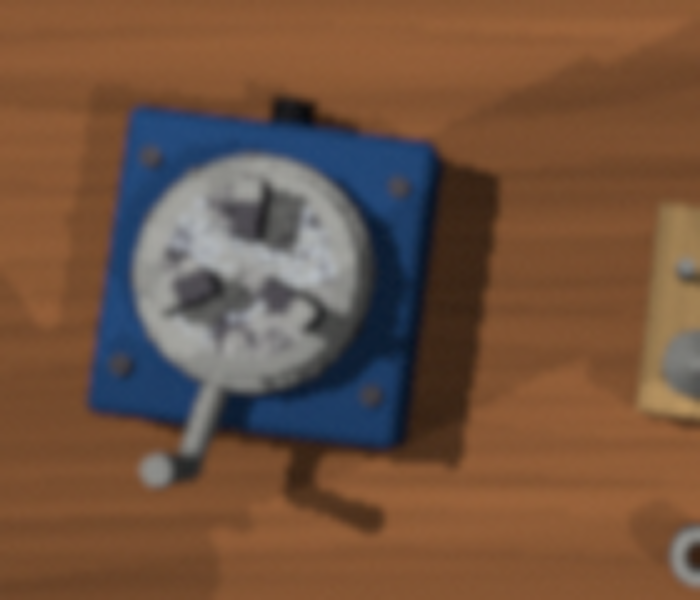

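```bash
python3 -m inch '[[23.4,42,0,-0.74],[23.4,42,0,-0.74],[23.4,42,0,-0.74],[23.4,42,0,-0.74],[23.4,42,0,-0.74],[23.4,42,0,-0.74],[23.4,42,0,-0.74],[23.4,42,0,-0.74],[23.4,42,0,-0.74],[23.4,42,0,-0.74],[23.4,42,0,-0.74],[23.4,42,0,-0.74]]' 0.3; python3 -m inch '[[-3.9,44,0,0],[-3.9,44,0,0],[-3.9,44,0,0],[-3.9,44,0,0],[-3.9,44,0,0],[-3.9,44,0,0],[-3.9,44,0,0],[-3.9,44,0,0],[-3.9,44,0,0],[-3.9,44,0,0],[-3.9,44,0,0],[-3.9,44,0,0]]'
```

```text
t: 1.1
tcp_pos: [0.501, -0.1979, 0.2313]
tcp_rot: [0.166, 0.986, 0.0, 0.0]
force: [0.7, -0.2, 0.3]
width: 0.0601
gripper_force: 0.0
t: 2.1
tcp_pos: [0.461, 0.244, 0.2308]
tcp_rot: [0.164, 0.986, -0.0, -0.0]
force: [0.5, -0.5, 0.5]
width: 0.0597
gripper_force: 0.0
```

```bash
python3 -m inch '[[0,-0.35,-3,0],[0,-0.35,-6,0],[0,-0.35,-9,0],[0,-0.35,-12,0],[0,-0.35,-14,0],[0,-0.35,-14,0],[0,-0.35,-14,0]]' && python3 -m inch '[[0,0,0,0],[0,0,0,0],[0,0,0,0],[0,0,0,0],[0,0,0,0],[0,0,0,0]]' 1
python3 - <<'E'
import numpy as np
c=np.array([.5505,.209])
for a in np.arange(160.7,222,5.):
    p=c+.095*np.array([np.cos(np.radians(a)),np.sin(np.radians(a))]);p0=np.array([.4607,.2405]);print(a,((p-p0)*100).round(2),np.radians(a-160.7).round(3))
E
```

```text
t: 2.68
tcp_pos: [0.4611, 0.2356, 0.0907]
tcp_rot: [0.166, 0.986, -0.001, -0.001]
force: [0.1, 0.5, 0.7]
width: 0.0598
gripper_force: 0.0
t: 3.18
tcp_pos: [0.4623, 0.2374, 0.0929]
tcp_rot: [0.166, 0.986, 0.001, 0.001]
force: [-1.4, 2.0, 5.2]
width: 0.0122
gripper_force: 58.4
160.7 [ 0.01 -0.01] 0.0
165.7 [-0.23 -0.8 ] 0.087
170.7 [-0.4  -1.61] 0.175
175.7 [-0.49 -2.44] 0.262
180.7 [-0.52 -3.27] 0.349
185.7 [-0.47 -4.09] 0.436
190.7 [-0.35 -4.91] 0.524
195.7 [-0.17 -5.72] 0.611
200.7 [ 0.09 -6.51] 0.698
205.7 [ 0.42 -7.27] 0.785
210.7 [ 0.81 -8.  ] 0.873
215.7 [ 1.27 -8.69] 0.96
220.7 [ 1.78 -9.34] 1.047
```

```bash
python3 -m inch '[[-0.23,-0.8,0,0.087],[-0.4,-1.61,0,0.175],[-0.49,-2.44,0,0.262],[-0.52,-3.27,0,0.349],[-0.47,-4.09,0,0.436],[-0.35,-4.91,0,0.524],[-0.17,-5.72,0,0.611],[0.09,-6.51,0,0.698],[0.42,-7.27,0,0.785],[0.6,-7.6,0,0.83],[0.6,-7.6,0,0.83],[0.6,-7.6,0,0.83]]'
```

```text
t: 4.18
tcp_pos: [0.4716, 0.1631, 0.0931]
tcp_rot: [-0.246, 0.969, 0.002, 0.004]
force: [12.1, 4.7, -7.5]
width: 0.0124
gripper_force: 58.7
```

```bash
python3 -m inch '[[0.2,-0.35,0,0.04],[0.25,-0.45,0,0.05],[0.25,-0.45,0,0.05],[0.25,-0.45,0,0.05]]'; python3 - <<'E'
from meas import *
c=cap('top');W=c['W'];save(c,'top1.png')
print(r.read_state()['tcp_pos'],r.read_state()['force'])
E
```

```text
t: 4.52
tcp_pos: [0.4732, 0.1606, 0.093]
tcp_rot: [-0.27, 0.963, 0.003, 0.005]
force: [2.6, 16.8, -3.8]
width: 0.0124
gripper_force: 59.5
[0.4731367  0.16057126 0.09299519] [ 1.99217442 15.42740004 -3.92109665]
```

```bash
python3 -m inch '[[-0.1,0.2,0,0],[-0.1,0.2,0,0],[-0.1,0.2,0,0],[-0.1,0.2,0,0]]' 0.3; python3 -m inch '[[0,0,3,0],[0,0,6,0],[0,0,9,0],[0,0,12,0],[0,-4,13,0],[0,-8,13,0],[0,-12,13,0],[0,-16,13,0],[0,-16,13,0],[0,-16,13,0]]'; python3 - <<'E'
from meas import *
c=cap('top');W=c['W'];save(c,'top1.png');np.save('top1.npy',W)
m=near(W,.470,.158,.03,.115,.14);b=box(W,m);print(b,b[0])
d=b[0]/1000-[.5505,.209];print(np.degrees(np.arctan2(d[1],d[0]))%360,np.hypot(*d))
# bit: cone tip and head
m=near(W,.506,.004,.022,.052,.1);print(box(W,m));i=np.nanargmax(np.where(m,W[...,2],0));print(W.reshape(-1,3)[i])
m=near(W,.506,.004,.03,.07,.08);print(np.nanmean(W[m],0))
# stand rect: center/-26mm
m=near(W,.532,.0004,.06,.035,.042);print(box(W,m))
cv2.imwrite('pics/crop1.png',cv2.resize(c['pixels'][160:280,160:320,::-1],None,fx=5,fy=5,interpolation=cv2.INTER_CUBIC))
E
```

```text
t: 4.9
tcp_pos: [0.4687, 0.1575, 0.0915]
tcp_rot: [-0.269, 0.963, -0.0, -0.0]
force: [-1.1, -0.2, -1.0]
width: 0.0593
gripper_force: 0.0
t: 5.73
tcp_pos: [0.4684, -0.0045, 0.2214]
tcp_rot: [-0.267, 0.964, -0.0, -0.0]
force: [0.4, 0.1, 0.4]
width: 0.0594
gripper_force: 0.0
(array([472.9, 159.8]), array([ 9.9, 12. ]), 27.0, 28) [472.9 159.8]
212.37553999321202 0.0918825337047254
(array([0., 0.]), array([0., 0.]), 0.0, 0)
[ 1.55508522  1.27865458 -0.6603748 ]
[nan nan nan]
(array([555.4,  -2.3]), array([49.3, 52.8]), 82.4, 201)<stdin>:7: RuntimeWarning: Mean of empty slice
```

View pics/crop1.png

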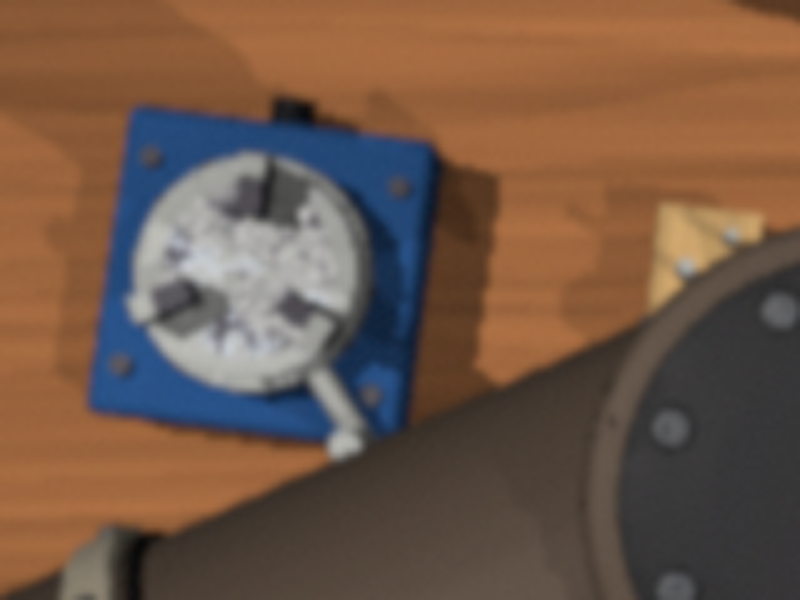

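The jaws are fully open, with the post at 212.4°, which is the stop. Next is the bit.

```bash
python3 -m inch '[[3.8,0.8,0,-0.66],[3.8,0.8,0,-0.66],[3.8,0.8,0,-0.66],[3.8,0.8,0,-0.66],[3.8,0.8,0,-0.66],[3.8,0.8,0,-0.66],[3.8,0.8,0,-0.66],[3.8,0.8,0,-0.66],[3.8,0.8,0,-0.66]]'; python3 - <<'E'
from meas import *
c=cap('wrist');W=c['W'];save(c,'w1.png')
m=near(W,.506,.004,.03,.05,.1);print(box(W,m),np.nanmax(W[m],0),np.nanmin(W[m],0))
for z0,z1 in((.05,.075),(.075,.08),(.08,.086),(.088,.1)):
    m=near(W,.506,.004,.03,z0,z1)
    if m.sum()>5: print(z0,cv2.minEnclosingCircle(W[m][:,:2].astype(np.float32)*1000),m.sum())
E
```

```text
t: 6.53
tcp_pos: [0.5069, 0.0065, 0.2212]
tcp_rot: [0.056, 0.998, -0.0, -0.0]
force: [-0.2, 0.9, -0.3]
width: 0.0598
gripper_force: 0.0
(array([506.7,   3.6]), array([31.1, 32. ]), 84.7, 1023) [0.52275818 0.01943744 0.0940362 ] [ 0.49079308 -0.01210186  0.05430578]
0.05 ((501.6375427246094, 4.472499847412109), 15.037793159484863) 125
0.075 ((506.7614440917969, 3.484424352645874), 16.487611770629883) 226
0.08 ((506.33782958984375, 3.715177536010742), 14.766172409057617) 387
0.088 ((506.4111633300781, 3.4564647674560547), 7.749429702758789) 191
```

View pics/w1.png

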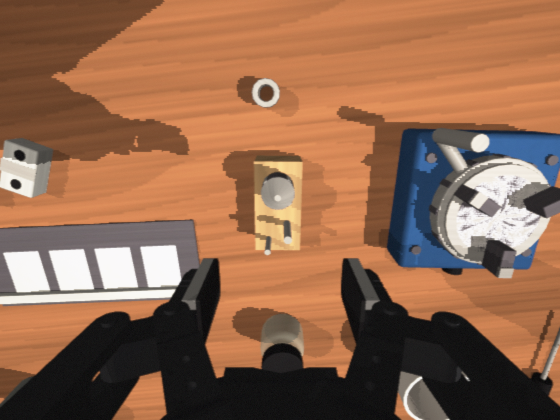

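```bash
python3 -m inch '[[0,0,-3,0],[0,0,-6,0],[0,0,-8,0],[0,0,-8,0],[0,0,-8,0],[0,0,-8,0]]'
```

```text
t: 7.08
tcp_pos: [0.5079, 0.0061, 0.1426]
tcp_rot: [0.057, 0.998, 0.0, 0.001]
force: [0.2, 0.2, 0.5]
width: 0.0603
gripper_force: 0.0
```

```bash
python3 -m inch '[[-0.13,-0.25,0,0],[-0.13,-0.25,-3,0],[-0.13,-0.25,-6,0],[-0.13,-0.25,-8,0],[-0.13,-0.25,-9.8,0],[-0.13,-0.25,-9.8,0],[-0.13,-0.25,-9.8,0]]'; python3 -m inch '[[0,0,0,0],[0,0,0,0],[0,0,0,0],[0,0,0,0],[0,0,0,0],[0,0,0,0]]' 1;  python3 -m inch '[[0,0,2,0],[0,0,4,0],[0,0,6,0],[0,0,8,0],[0,0,12,0],[0,0,14,0],[0,0,15,0],[0,0,15,0],[0,0,15,0]]'
python3 - <<'E'
from meas import *
s=r.read_state();p=s['tcp_pos'];c=cap('scene');W=c['W'];save(c,'s2.png');np.save('s2.npy',W)
cv2.imwrite('pics/s2c.png',cv2.resize(c['pixels'][60:240,150:350,::-1],None,fx=4,fy=3.3))
E
```

```text
t: 7.67
tcp_pos: [0.5059, 0.0033, 0.0439]
tcp_rot: [0.057, 0.998, -0.0, -0.0]
force: [0.6, 0.9, -0.0]
width: 0.0598
gripper_force: 0.0
t: 8.17
tcp_pos: [0.5069, 0.0037, 0.0452]
tcp_rot: [0.057, 0.998, 0.001, 0.002]
force: [-0.7, 0.5, 5.9]
width: 0.0305
gripper_force: 58.8
t: 8.92
tcp_pos: [0.5051, 0.0034, 0.1931]
tcp_rot: [0.057, 0.998, 0.0, 0.0]
force: [0.0, -0.5, -2.6]
width: 0.0304
gripper_force: 59.8
```

View pics/s2c.png

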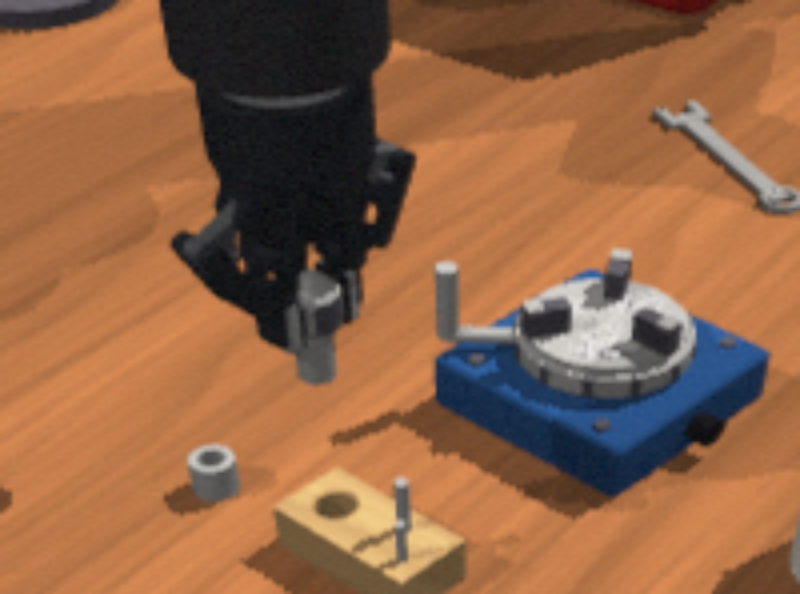

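The bit is held upright and lifted out, and its hole in the stand at (335,505) is empty.

```bash
python3 -m inch '[[2,4,2,0],[2,8,2,0],[2,12,2,0],[2,12,2,0],[2,12,2,0],[2,12,2,0]]';python3 - <<'E'
from meas import *
w=cap('wrist');save(w,'w2.png')
def fit(W,n):
    m=near(W,.5505,.209,.11,.044,.055);p=W[m]
    print(n,'box',box(W,m),p[:,2].mean())
    m=near(W,.5505,.209,.053,.075,.083);p=W[m][:,:2].astype(np.float32)*1000
    h=cv2.convexHull(p)[:,0];print('face',cv2.minEnclosingCircle(p),cv2.fitEllipse(h))
fit(w['W'],'wrist');fit(np.load('top0.npy'),'top0');fit(np.load('top1.npy'),'top1');fit(np.load('s2.npy'),'scene')
E
```

```text
t: 9.47
tcp_pos: [0.5246, 0.1232, 0.2113]
tcp_rot: [0.057, 0.998, -0.001, -0.002]
force: [0.8, 0.2, -1.5]
width: 0.0307
gripper_force: 60.4
wrist box (array([550.9, 210.1]), array([148.7, 148.8]), 82.5, 8525) 0.05043784891319177
face ((550.1141967773438, 209.02574157714844), 52.47808074951172) ((550.26708984375, 209.16790771484375), (102.83245849609375, 103.68392181396484), 69.2732162475586)
top0 box (array([551. , 210.3]), array([149.7, 149.4]), 82.5, 2009) 0.04907427722337205
face ((550.4279174804688, 209.0703887939453), 52.221317291259766) ((550.2879028320312, 209.85888671875), (98.87190246582031, 101.45805358886719), 125.51469421386719)
top1 box (array([550.9, 210.2]), array([149.9, 149.4]), 82.4, 1938) 0.0490536818205313
face ((551.1760864257812, 209.36277770996094), 51.37190628051758) ((550.7136840820312, 209.64987182617188), (99.35257720947266, 101.42530059814453), 0.1882673054933548)
scene box (array([553.6, 210.4]), array([151.5, 149.6]), 82.7, 1210) 0.050260831230249534
face ((552.19921875, 209.03829956054688), 51.867366790771484) ((552.304443359375, 208.9362030029297), (100.60646057128906, 103.3779525756836), 16.813390731811523)
```

View pics/w2.png

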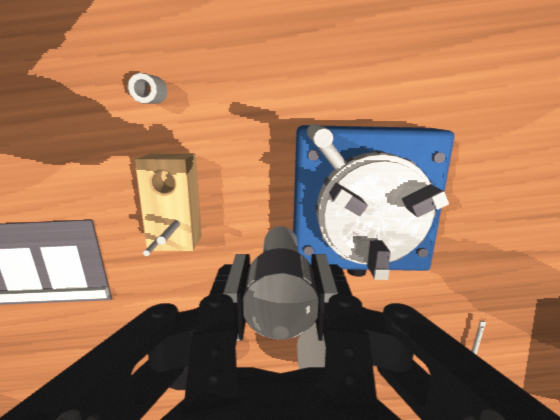

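```bash
python3 -m inch '[[2.6,4,0,0],[2.6,8.65,0,0],[2.6,8.65,0,0],[2.6,8.65,0,0],[2.6,8.65,-3,0],[2.6,8.65,-6,0],[2.6,8.65,-6,0],[2.6,8.65,-6,0],[2.6,8.65,-6,0]]'
```

```text
t: 10.27
tcp_pos: [0.5525, 0.2091, 0.1547]
tcp_rot: [0.057, 0.998, -0.0, 0.001]
force: [1.2, -0.3, -1.1]
width: 0.0304
gripper_force: 60.6
```

```bash
python3 -m inch '[[-0.1,0.05,-2,0],[-0.1,0.05,-3,0],[-0.1,0.05,-3.5,0],[-0.1,0.05,-3.5,0],[-0.1,0.05,-3.5,0]]';python3 -m inch '[[0,0,-0.2,0],[0,0,-0.2,0]]';python3 -m inch '[[0,0,-0.1,0],[0,0,-0.1,0]]'
```

```text
t: 10.68
tcp_pos: [0.551, 0.2104, 0.119]
tcp_rot: [0.057, 0.998, 0.0, 0.0]
force: [0.8, 0.0, -2.0]
width: 0.0305
gripper_force: 60.6
t: 10.85
tcp_pos: [0.5509, 0.2105, 0.1168]
tcp_rot: [0.057, 0.998, 0.0, 0.0]
force: [-0.4, 0.3, -2.1]
width: 0.0308
gripper_force: 60.6
t: 11.02
tcp_pos: [0.5507, 0.2104, 0.1155]
tcp_rot: [0.057, 0.998, 0.0, 0.0]
force: [0.5, -0.4, -2.6]
width: 0.0304
gripper_force: 60.6
```

```bash
python3 -m inch '[[0,0,-0.1,0],[0,0,-0.1,0]]';python3 -m inch '[[0,0,-0.1,0],[0,0,-0.1,0]]'
```

```text
t: 11.18
tcp_pos: [0.551, 0.2104, 0.1152]
tcp_rot: [0.057, 0.998, 0.0, 0.0]
force: [-2.3, -0.3, 4.7]
width: 0.0301
gripper_force: 61.4
t: 11.35
tcp_pos: [0.5513, 0.2104, 0.1152]
tcp_rot: [0.057, 0.998, 0.0, 0.001]
force: [-3.1, -1.3, 11.1]
width: 0.0306
gripper_force: 62.0
```

```bash
python3 -m inch '[[0,0,0.08,0],[0,0,0.08,0]]';python3 -m inch '[[0,0,0,0],[0,0,0,0],[0,0,0,0],[0,0,0,0]]' 0.4;python3 -m inch '[[0,0,1,0],[0,0,3,0],[0,0,6,0],[0,0,9,0],[0,0,10,0],[-4,-2,10,0],[-8,-5,10,0],[-8,-5,10,0],[-8,-5,10,0],[-8,-5,10,0]]'
python3 - <<'E'
from meas import *
for n in('wrist','scene'):
    w=cap(n);save(w,n[0]+'3.png');W=w['W']
    m=near(W,.551,.21,.024,.115,.18);print(n,m.sum(),cv2.minEnclosingCircle(W[m][:,:2].astype(np.float32)*1000) if m.sum()>5 else'',np.nanmax(W[m],0) if m.sum() else '')
w['pixels'];cv2.imwrite('pics/s3c.png',cv2.resize(w['pixels'][60:240,150:350,::-1],None,fx=4,fy=3.3))
E
```

```text
t: 11.52
tcp_pos: [0.551, 0.2105, 0.1152]
tcp_rot: [0.057, 0.998, 0.0, 0.001]
force: [-2.9, -1.3, 7.5]
width: 0.0301
gripper_force: 61.1
t: 11.85
tcp_pos: [0.5506, 0.2104, 0.1139]
tcp_rot: [0.057, 0.998, -0.0, -0.0]
force: [-0.2, 0.2, 0.6]
width: 0.0511
gripper_force: 0.0
t: 12.68
tcp_pos: [0.4706, 0.1602, 0.2153]
tcp_rot: [0.057, 0.998, 0.001, 0.001]
force: [0.3, 0.8, 0.4]
width: 0.0512
gripper_force: 0.0
wrist 35 ((552.953857421875, 195.61349487304688), 5.398715496063232) [0.55831287 0.19626623 0.14881783]
scene 230 ((552.6102905273438, 210.72743225097656), 16.792133331298828) [0.56903033 0.22596519 0.16307517]
```

View pics/s3c.png

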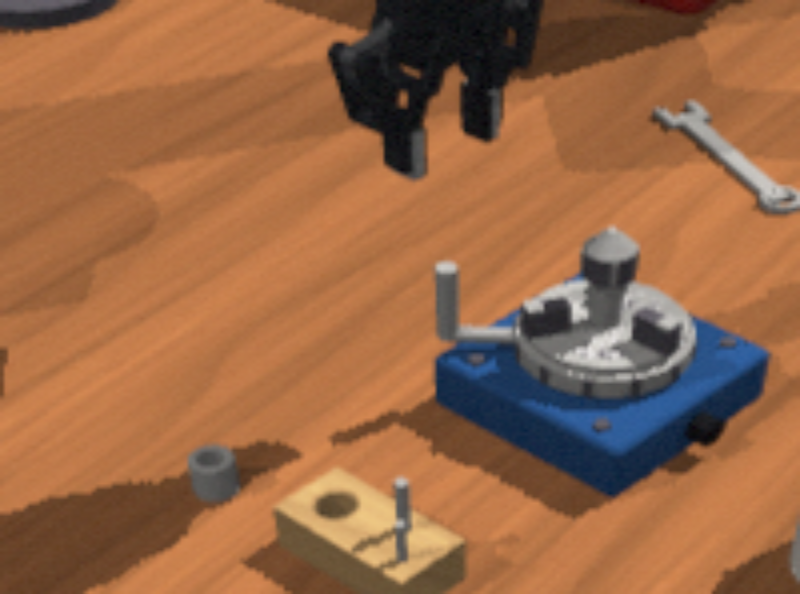

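The bit stands upright and central between the open jaws, with its tip at 162 mm. Next I grip the handle and close it.

```bash
python3 -m inch '[[0,-0.1,0,0.68],[0,-0.1,0,0.68],[0,-0.1,0,0.68],[0,-0.1,0,0.68],[0,-0.1,0,0.68],[0,-0.1,0,0.68],[0,-0.1,-3,0.68],[0,-0.1,-6,0.68],[0,-0.1,-9,0.68],[0,-0.1,-12.3,0.68],[0,-0.1,-12.3,0.68],[0,-0.1,-12.3,0.68]]'; python3 -m inch '[[0,0,0,0],[0,0,0,0],[0,0,0,0],[0,0,0,0],[0,0,0,0],[0,0,0,0]]' 1
python3 - <<'E'
import numpy as np
c=np.array([.5508,.2099]);f=lambda a:c+.095*np.array([np.cos(np.radians(a)),np.sin(np.radians(a))])
for a in np.arange(212.4,140,-6): print(a.round(1),((f(a)-f(212.4))*100).round(2),np.radians(a-212.4).round(3))
E
```

```text
t: 13.78
tcp_pos: [0.4704, 0.1589, 0.0899]
tcp_rot: [-0.279, 0.96, -0.001, -0.002]
force: [-0.2, 0.8, 0.5]
width: 0.0513
gripper_force: 0.0
t: 14.28
tcp_pos: [0.4718, 0.1601, 0.093]
tcp_rot: [-0.279, 0.96, 0.001, 0.002]
force: [-0.6, 1.2, 6.4]
width: 0.0125
gripper_force: 58.4
212.4 [0. 0.] 0.0
206.4 [-0.49  0.87] -0.105
200.4 [-0.88  1.78] -0.209
194.4 [-1.18  2.73] -0.314
188.4 [-1.38  3.7 ] -0.419
182.4 [-1.47  4.69] -0.524
176.4 [-1.46  5.69] -0.628
170.4 [-1.35  6.67] -0.733
164.4 [-1.13  7.65] -0.838
158.4 [-0.81  8.59] -0.942
152.4 [-0.4   9.49] -1.047
146.4 [ 0.11 10.35] -1.152
140.4 [ 0.7  11.15] -1.257
```

```bash
python3 -m inch '[[-0.49,0.87,0,-0.105],[-0.88,1.78,0,-0.209],[-1.18,2.73,0,-0.314],[-1.38,3.7,0,-0.419],[-1.47,4.69,0,-0.524],[-1.46,5.69,0,-0.628],[-1.35,6.67,0,-0.733],[-1.13,7.65,0,-0.838],[-0.81,8.59,0,-0.942],[-0.4,9.49,0,-1.047],[-0.4,9.49,0,-1.047],[-0.4,9.49,0,-1.047]]'; python3 -m inch '[[0.25,0.43,0,-0.05],[0.5,0.86,0,-0.105],[0.5,0.86,0,-0.105],[0.5,0.86,0,-0.105]]'
```

```text
t: 15.28
tcp_pos: [0.4683, 0.2557, 0.093]
tcp_rot: [0.238, 0.971, 0.002, 0.001]
force: [3.0, 0.5, 5.6]
width: 0.0125
gripper_force: 58.9
t: 15.62
tcp_pos: [0.473, 0.2635, 0.093]
tcp_rot: [0.288, 0.958, 0.001, 0.001]
force: [1.9, -0.7, 5.9]
width: 0.0121
gripper_force: 59.0
```

```bash
for i in 1; do python3 -m inch '[[0.1,0.14,0,-0.0175],[0.2,0.28,0,-0.035],[0.2,0.28,0,-0.035]]'; done; python3 -m inch '[[0.1,0.13,0,-0.0175],[0.1,0.13,0,-0.0175],[0.1,0.13,0,-0.0175]]'
```

```text
t: 15.87
tcp_pos: [0.4744, 0.2653, 0.093]
tcp_rot: [0.303, 0.953, 0.004, -0.007]
force: [-29.4, 15.1, 21.4]
width: 0.0123
gripper_force: 60.6
t: 16.12
tcp_pos: [0.4754, 0.2655, 0.0928]
tcp_rot: [0.309, 0.951, 0.005, -0.011]
force: [-35.8, 18.5, 24.8]
width: 0.0126
gripper_force: 61.4
```

```bash
python3 - <<'E'
from meas import *
s=r.read_state();print(s['ft_torque'],s['force'],s['tcp_pos'])
for n in('top','scene'):
    w=cap(n);save(w,n[0]+'4.png');W=w['W']
    m=near(W,.4745,.265,.02,.115,.13);print(n,m.sum(),np.nanmean(W[m],0) if m.sum() else '')
cv2.imwrite('pics/s4c.png',cv2.resize(w['pixels'][60:240,180:360,::-1],None,fx=4,fy=3.3))
E
```

```text
[ 6.53427935 12.82484921  0.02161156] [-35.80834623  18.53689508  24.82947153] [0.47539715 0.26550883 0.09277862]
top 1 [0.47123022 0.24679777 0.11756977]
scene 92 [0.47964477 0.26037193 0.12322795]
```

View pics/s4c.png

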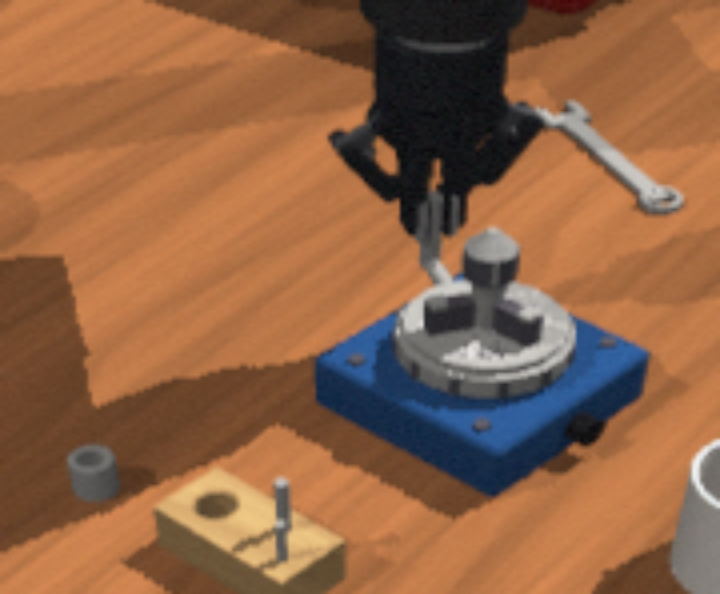

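```bash
python3 -m inch '[[-0.08,0.06,0,0],[-0.16,0.12,0,0],[-0.16,0.12,0,0]]';python3 -m inch '[[-0.08,0.06,0.15,0],[-0.16,0.12,0.15,0],[-0.16,0.12,0.15,0]]'; python3 -c "
from h import *
print(r.read_state()['ft_torque'],r.read_state()['q'])"
```

```text
t: 16.47
tcp_pos: [0.4753, 0.2656, 0.0928]
tcp_rot: [0.308, 0.951, 0.005, -0.01]
force: [-27.9, 13.2, 21.7]
width: 0.0125
gripper_force: 60.9
t: 16.72
tcp_pos: [0.4748, 0.265, 0.0928]
tcp_rot: [0.308, 0.951, 0.005, -0.011]
force: [-17.6, 9.3, 7.0]
width: 0.0121
gripper_force: 59.8
[3.03497016 5.63348275 0.01025419] [ 0.85268689  0.28248525 -0.43879426 -0.03050691 -0.84972715 -3.02949987]
```

Joint 6 is at its limit of -3.03, which explains the odd forces. I'll let go, turn the tool half a turn and finish the tightening.

```bash
python3 -m inch '[[0.1,-0.07,0,0.06],[0.16,-0.12,0,0.1],[0.16,-0.12,0,0.1]]';python3 -m inch '[[0,0,0,0],[0,0,0,0],[0,0,0,0],[0,0,0,0]]' 0.3;python3 -m inch '[[0,0,3,0],[0,0,6,0],[0,0,9,0],[0,0,13,0],[-4,-4,14,0.1],[-4,-8,14,0.3],[-4,-12,14,0.4],[-4,-16,14,0.5],[-4,-16,14,0.6],[-4,-16,14,0.7],[-4,-16,14,0.9]]'
python3 - <<'E'
from meas import *
print(r.read_state()['q'])
for n in('top','scene'):
    w=cap(n);save(w,n[0]+'5.png');W=w['W']
    m=near(W,.4745,.265,.03,.115,.14);b=box(W,m);d=b[0]/1000-[.5508,.2099];print(n,b,np.degrees(np.arctan2(d[1],d[0])))
    m=near(W,.551,.21,.024,.12,.18);print(m.sum(),cv2.minEnclosingCircle(W[m][:,:2].astype(np.float32)*1000) if m.sum()>5 else '')
cv2.imwrite('pics/s5c.png',cv2.resize(w['pixels'][60:240,180:360,::-1],None,fx=4,fy=3.3))
E
```

```text
t: 16.97
tcp_pos: [0.4753, 0.2647, 0.0928]
tcp_rot: [0.259, 0.966, 0.005, -0.012]
force: [-24.2, 13.7, 10.2]
width: 0.0124
gripper_force: 60.2
t: 17.3
tcp_pos: [0.4794, 0.2625, 0.0927]
tcp_rot: [0.26, 0.965, 0.004, -0.009]
force: [0.5, 0.6, 0.3]
width: 0.0588
gripper_force: 0.0
t: 18.22
tcp_pos: [0.4392, 0.1011, 0.2328]
tcp_rot: [-0.15, 0.989, -0.0, -0.009]
force: [0.2, 0.0, 0.8]
width: 0.0599
gripper_force: 0.0
[ 0.65799143 -0.00906516 -0.43781315 -0.00948862 -1.15845882 -1.92342194]
top (array([0., 0.]), array([0., 0.]), 0.0, 0) -159.1390536870635
207 ((550.9799194335938, 210.3772735595703), 16.459348678588867)
scene (array([475.7, 264.2]), array([12.4, 12.9]), 80.9, 36) 144.1317180174568
213 ((553.7911987304688, 209.79986572265625), 16.82779312133789)
```

```bash
python3 -m inch '[[0,0,0,1.2],[0,0,0,1.2],[0,0,0,1.2],[0,0,0,1.2],[0,0,0,1.2],[0,0,0,1.2],[0,0,0,1.2],[0,0,0,1.2],[0,0,0,1.2],[0,0,0,1.2],[0,0,0,1.2]]'; python3 -m inch '[[3.5,4,0,1],[3.5,8,0,1],[3.5,12,0,1],[3.5,16.4,0,1],[3.5,16.4,0,1],[3.5,16.4,0,1],[3.5,16.4,0,1],[3.5,16.4,0,1],[3.5,16.4,0,1],[3.5,16.4,0,1]]';python3 -c "
from h import *
print(r.read_state()['tcp_rot'],r.read_state()['q'])"
```

```text
t: 19.23
tcp_pos: [0.4391, 0.1027, 0.2323]
tcp_rot: [-0.681, 0.732, -0.006, -0.008]
force: [0.9, -0.3, -0.2]
width: 0.0597
gripper_force: 0.0
t: 20.07
tcp_pos: [0.4742, 0.2667, 0.2323]
tcp_rot: [0.947, -0.32, 0.009, 0.004]
force: [0.3, -0.2, -0.2]
width: 0.0595
gripper_force: 0.0
[ 0.94747211 -0.31969183  0.00872427  0.00419716] [ 0.88674421  0.13951987 -0.28927702  0.02118748 -1.14382024  0.02442004]
```

```bash
python3 -m inch '[[0,-0.2,-4,0],[0,-0.2,-8,0],[0,-0.2,-12,0],[0,-0.2,-14,0],[0,-0.2,-14,0],[0,-0.2,-14,0]]'; python3 -m inch '[[0,0,0,0],[0,0,0,0],[0,0,0,0],[0,0,0,0],[0,0,0,0],[0,0,0,0]]' 1;python3 -m inch '[[0.06,0.08,0,0],[0.12,0.16,0,0],[0.12,0.16,0,0]]'
```

```text
t: 20.57
tcp_pos: [0.4742, 0.2642, 0.092]
tcp_rot: [0.948, -0.318, 0.009, 0.005]
force: [1.0, -0.2, 0.6]
width: 0.0596
gripper_force: 0.0
t: 21.07
tcp_pos: [0.4747, 0.2652, 0.094]
tcp_rot: [0.949, -0.316, 0.009, 0.003]
force: [-2.4, -0.9, 7.8]
width: 0.0124
gripper_force: 58.4
t: 21.32
tcp_pos: [0.4749, 0.2656, 0.094]
tcp_rot: [0.949, -0.316, 0.009, 0.004]
force: [-6.2, -4.7, 13.2]
width: 0.0124
gripper_force: 59.0
```

```bash
python3 -m inch '[[0.1,0.13,0,0],[0.18,0.24,0,0],[0.18,0.24,0,0],[0.18,0.24,0,0]]';python3 -m inch '[[0.06,0.08,0,0],[0.12,0.16,0,0],[0.12,0.16,0,0],[0.12,0.16,0,0]]'
```

```text
t: 21.65
tcp_pos: [0.4758, 0.2667, 0.094]
tcp_rot: [0.949, -0.317, 0.008, 0.006]
force: [-10.1, -8.0, 16.6]
width: 0.0127
gripper_force: 59.5
t: 21.98
tcp_pos: [0.4762, 0.2674, 0.0939]
tcp_rot: [0.948, -0.317, 0.008, 0.006]
force: [-13.4, -9.8, 21.1]
width: 0.0124
gripper_force: 60.0
```

```bash
python3 -m inch '[[0,0,0,0],[0,0,0,0],[0,0,0,0],[0,0,0,0]]' 0.3;python3 -m inch '[[0,0,3,0],[0,0,6,0],[0,0,9,0],[0,0,13,0],[-2,-4,14,0],[-2,-8,14,0],[-2,-12,14,0],[-2,-16,14,0],[-2,-20,14,0],[-2,-24,14,0],[-2,-28,14,0],[-2,-30,14,0]]'
python3 - <<'E'
from meas import *
for n in('top','scene'):
    w=cap(n);save(w,n[0]+'6.png');W=w['W'];np.save(n+'6.npy',W)
    m=near(W,.4745,.265,.03,.115,.14);b=box(W,m);d=b[0]/1000-[.5508,.2099];print(n,b,np.degrees(np.arctan2(d[1],d[0])))
    m=near(W,.551,.21,.024,.12,.18);print(m.sum(),cv2.minEnclosingCircle(W[m][:,:2].astype(np.float32)*1000) if m.sum()>5 else '',np.nanmax(W[m],0))
    if n=='top':
        for x,y in((.4621,-.2759),(.4688,-.3449)): print(box(W,near(W,x,y,.05,.018,.032)))
cv2.imwrite('pics/s6c.png',cv2.resize(w['pixels'][120:240,250:350,::-1],None,fx=6,fy=5,interpolation=cv2.INTER_CUBIC))
E
```

```text
t: 22.32
tcp_pos: [0.4787, 0.2708, 0.0928]
tcp_rot: [0.949, -0.316, 0.009, 0.004]
force: [-1.0, 0.4, -0.7]
width: 0.0592
gripper_force: 0.0
t: 23.32
tcp_pos: [0.4578, -0.0326, 0.2327]
tcp_rot: [0.949, -0.317, 0.009, 0.004]
force: [0.4, -0.8, -0.0]
width: 0.0597
gripper_force: 0.0
top (array([473.7, 264.7]), array([13. , 13.1]), 0.4, 38) 144.5961083493881
207 ((550.8589477539062, 210.53981018066406), 16.760229110717773) [0.56524012 0.22617171 0.16476307]
(array([ 462.1, -291.9]), array([68.8, 39.3]), 53.6, 207)
(array([ 472.5, -330.2]), array([68.5, 55.9]), 76.0, 374)
scene (array([475.7, 265.4]), array([12.4, 15.4]), 64.9, 36) 143.53505614307724
218 ((554.0159912109375, 210.04415893554688), 17.057764053344727) [0.56875688 0.2253735  0.16430193]
```

View pics/s6c.png

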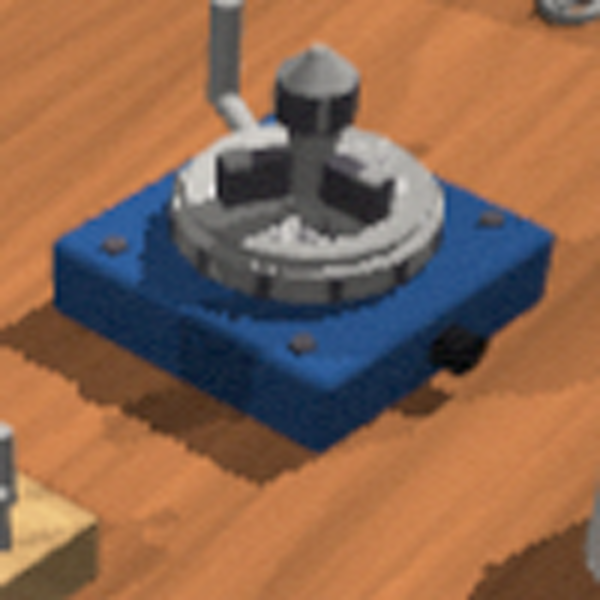

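View pics/t6.png

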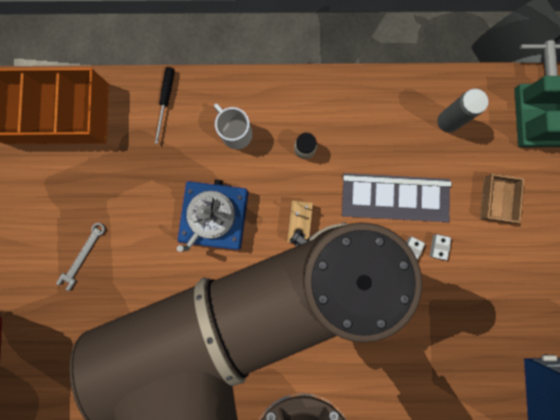

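The jaws are on the shank: the post is at 144.6° (about 1.18 rad) and the bit is upright and centred. Both blocks are still near px (415,247) and (441,247). Next I measure the plate and the blocks.

```bash
cat > plate.py <<'E'
from meas import *
def plate(c,zp=.003,pr=True):
    img=c['pixels'];W=c['W'];R=cv2.Rodrigues(np.array(c['rvec'],float))[0];K=np.array(c['mtx']);t=np.array(c['tvec'],float).ravel()
    m=((img.min(2)>130)&near(W,.59,-.245,.17,-.003,.0068)).astype(np.uint8)
    m=cv2.morphologyEx(m,cv2.MORPH_OPEN,np.ones((3,3),np.uint8))
    n,l,s,ce=cv2.connectedComponentsWithStats(m);C=R.T@-t;out=[]
    for i in range(1,n):
        if s[i,4]<80: continue
        d=R.T@np.linalg.inv(K)@[ce[i][0],ce[i][1],1];p=C+d*(zp-C[2])/d[2];out.append(p[:2])
        if pr: print(s[i],p.round(4),box(W,l==i))
    return np.array(out)
def fence(W):
    m=near(W,.625,-.25,.17,.0085,.014);b=W[m];b=b[(b[:,0]>.605)]
    print('fence',cv2.minAreaRect(b[:,:2].astype(np.float32)*1000),len(b))
E
python3 - <<'E'
from plate import *
c=cap('top');plate(c);fence(c['W']);fence(np.load('top0.npy'))
W=c['W'];print(box(W,near(W,.4688,-.3449,.032,.018,.032)))
E
```

```text
[352 181  19  25 423] [ 0.6054 -0.1577  0.003 ] (array([ 605.5, -157.4]), array([47.2, 59.5]), 85.7, 423)
[375 183  19  24 415] [ 0.6017 -0.2158  0.003 ] (array([ 601.6, -215. ]), array([46.6, 59.3]), 87.5, 415)
[398 184  19  24 422] [ 0.5975 -0.2729  0.003 ] (array([ 598.1, -272.8]), array([46.7, 59.2]), 87.7, 422)
[421 185  19  24 427] [ 0.5942 -0.331   0.003 ] (array([ 595. , -330.8]), array([46.6, 58.9]), 87.4, 427)
fence ((634.7882080078125, -246.65037536621094), (268.172607421875, 11.995915412902832), 86.23878479003906) 432
fence ((631.231201171875, -246.71934509277344), (267.0766906738281, 19.945390701293945), 86.50188446044922) 429
(array([ 469. , -345.3]), array([37.4, 56.2]), 76.9, 356)
```

```bash
python3 -m inch '[[0.4,-4,0,0.17],[0.4,-8,0,0.17],[0.4,-12,0,0.17],[0.4,-16,0,0.17],[0.4,-20,0,0.17],[0.4,-24.3,0,0.17],[0.4,-24.3,0,0.17],[0.4,-24.3,0,0.17],[0.4,-24.3,0,0.17]]' 0.43; python3 - <<'E'
from plate import *
c=cap('wrist');W=c['W'];save(c,'w7.png')
for x,y in((.4621,-.2759),(.469,-.3453)): print(box(W,near(W,x,y,.034,.018,.032)))
fence(W);plate(c)
E
```

```text
t: 24.22
tcp_pos: [0.4626, -0.2722, 0.2319]
tcp_rot: [0.972, -0.235, 0.009, 0.003]
force: [-0.1, 1.0, -0.1]
width: 0.0487
gripper_force: 0.0
(array([ 463.3, -277. ]), array([36.4, 55.6]), 62.2, 1571)
(array([ 469.5, -346.2]), array([36.9, 56.4]), 78.6, 1710)
fence ((636.0814208984375, -240.1904754638672), (254.8275604248047, 12.722137451171875), 86.29386138916016) 3033
[ 243    8   59   72 2564] [ 0.5962 -0.3319  0.003 ] (array([ 595.2, -331.5]), array([45.7, 58.5]), 86.7, 2564)
[ 194   33   59   69 2418] [ 0.5998 -0.2739  0.003 ] (array([ 599. , -273.5]), array([45.8, 58.5]), 86.4, 2418)
[ 147   57   59   67 2294] [ 0.6036 -0.2157  0.003 ] (array([ 602.7, -215.6]), array([46.2, 58.6]), 86.0, 2294)
[ 102   80   58   64 2159] [ 0.6071 -0.1578  0.003 ] (array([ 606.2, -157.7]), array([46.5, 58.7]), 86.3, 2159)
```

```bash
python3 -m inch '[[0,-0.4,-4,0],[0,-0.4,-8,0],[0,-0.4,-12,0],[0,-0.4,-16,0],[0,-0.4,-18,0],[0,-0.4,-18,0],[0,-0.4,-18,0]]'
```

```text
t: 24.85
tcp_pos: [0.4627, -0.2753, 0.0522]
tcp_rot: [0.972, -0.233, 0.008, 0.004]
force: [0.8, -0.6, 1.8]
width: 0.0485
gripper_force: 0.0
```

```bash
python3 -m inch '[[0,0,-2,0],[0,0,-4,0],[0,0,-4.6,0],[0,0,-4.6,0],[0,0,-4.6,0]]'; python3 -m inch '[[0,0,0,0],[0,0,0,0],[0,0,0,0],[0,0,0,0],[0,0,0,0]]' 1
```

```text
t: 25.27
tcp_pos: [0.4637, -0.2767, 0.008]
tcp_rot: [0.972, -0.234, 0.01, 0.003]
force: [0.0, 0.3, 0.7]
width: 0.0482
gripper_force: 0.0
t: 25.68
tcp_pos: [0.4638, -0.277, 0.0084]
tcp_rot: [0.972, -0.234, 0.011, 0.003]
force: [-0.9, 2.7, 7.0]
width: 0.0344
gripper_force: 60.4
```

```bash
python3 -m inch '[[0,0,2,0],[0,0,5,0],[4,2,5,0.1],[8,4,5,0.2],[12,6,5,0.3],[13.1,6.15,5,0.41],[13.1,6.15,5,0.41],[13.1,6.15,5,0.41],[13.1,6.15,3,0.41],[13.1,6.15,1.5,0.41],[13.1,6.15,1,0.41],[13.1,6.15,1,0.41]]'
```

```text
t: 26.68
tcp_pos: [0.5915, -0.2155, 0.0154]
tcp_rot: [0.999, -0.032, 0.008, 0.001]
force: [-0.0, -0.4, -1.9]
width: 0.0346
gripper_force: 60.6
```

```bash
python3 -m inch '[[0,0,-0.2,0],[0,0,-0.4,0],[0,0,-0.4,0]]'; python3 -m inch '[[0,0,-0.1,0],[0,0,-0.1,0]]';python3 -m inch '[[0,0,-0.1,0],[0,0,-0.1,0]]'
```

```text
t: 26.93
tcp_pos: [0.5936, -0.2154, 0.013]
tcp_rot: [0.999, -0.032, 0.01, 0.001]
force: [-0.6, 0.1, -2.7]
width: 0.0342
gripper_force: 60.6
t: 27.1
tcp_pos: [0.5936, -0.2153, 0.0118]
tcp_rot: [0.999, -0.032, 0.01, 0.001]
force: [-0.3, -1.0, -1.3]
width: 0.0346
gripper_force: 60.6
t: 27.27
tcp_pos: [0.5937, -0.2153, 0.0115]
tcp_rot: [0.999, -0.031, 0.01, 0.002]
force: [-2.7, 1.1, 6.6]
width: 0.0345
gripper_force: 61.5
```

Contact with the plate. Now I push it along plate x to the fence.

```bash
python3 -m inch '[[0.3,-0.02,0,0],[0.6,-0.04,0,0],[0.8,-0.05,0,0],[0.8,-0.05,0,0]]'; python3 -m inch '[[0.15,-0.01,0,0],[0.15,-0.01,0,0]]';python3 -m inch '[[0.15,-0.01,0,0],[0.15,-0.01,0,0]]'
```

```text
t: 27.6
tcp_pos: [0.6018, -0.216, 0.0115]
tcp_rot: [0.999, -0.031, 0.01, 0.002]
force: [-2.5, -0.2, 5.9]
width: 0.0346
gripper_force: 61.6
t: 27.77
tcp_pos: [0.603, -0.2161, 0.0115]
tcp_rot: [0.999, -0.031, 0.01, 0.002]
force: [-2.3, -0.7, 7.1]
width: 0.0349
gripper_force: 61.6
t: 27.93
tcp_pos: [0.6045, -0.2162, 0.0115]
tcp_rot: [0.999, -0.031, 0.01, 0.002]
force: [-3.2, -0.4, 6.5]
width: 0.0342
gripper_force: 61.6
```

```bash
python3 -m inch '[[0.12,-0.01,0,0],[0.12,-0.01,0,0]]';python3 -m inch '[[0.12,-0.01,0,0],[0.12,-0.01,0,0]]'
```

```text
t: 28.1
tcp_pos: [0.6048, -0.2162, 0.0115]
tcp_rot: [0.999, -0.031, 0.009, 0.002]
force: [-6.5, 0.7, 9.6]
width: 0.0345
gripper_force: 61.8
t: 28.27
tcp_pos: [0.6048, -0.2162, 0.0115]
tcp_rot: [0.999, -0.032, 0.008, 0.001]
force: [-8.9, 2.2, 12.2]
width: 0.0347
gripper_force: 62.3
```

```bash
python3 -m inch '[[-0.1,0,0,0],[-0.1,0,0,0],[-0.1,0,0,0]]' 0.43; python3 -m inch '[[0,0,3,0],[0,0,6,0],[0,0,9,0],[-4,-4,12,-0.147],[-7,-7,15,-0.147],[-10,-10,15,-0.147],[-13.4,-13,15,-0.147],[-13.4,-13,15,-0.147],[-13.4,-13,15,-0.147],[-13.4,-13,15,-0.147]]'; python3 - <<'E'
from plate import *
c=cap('wrist');W=c['W']
for x,y in((.469,-.3453),(.604,-.216)): print(box(W,near(W,x,y,.034,.018,.035)))
c=cap('top');W=c['W'];save(c,'t8.png')
for x,y in((.469,-.3453),(.604,-.216)): print(box(W,near(W,x,y,.034,.018,.035)))
E
```

```text
t: 28.52
tcp_pos: [0.6063, -0.2162, 0.0107]
tcp_rot: [0.999, -0.031, 0.01, 0.001]
force: [0.0, -0.7, -0.4]
width: 0.0483
gripper_force: 0.0
t: 29.35
tcp_pos: [0.4709, -0.3475, 0.161]
tcp_rot: [0.994, -0.106, 0.01, 0.002]
force: [0.4, -0.4, 0.0]
width: 0.0486
gripper_force: 0.0
(array([ 470.1, -346.1]), array([36.7, 55.7]), 78.2, 2300)
(array([ 603.8, -216.6]), array([38. , 56.2]), 86.1, 3639)
(array([0., 0.]), array([0., 0.]), 0.0, 0)
(array([ 602.8, -213.8]), array([32.1, 55.8]), 85.5, 242)
```

Block 1 is placed well. Now block 2.

```bash
python3 -m inch '[[-0.1,0.1,-4,0],[-0.1,0.1,-8,0],[-0.1,0.1,-11,0],[-0.1,0.1,-13,0],[-0.1,0.1,-15.3,0],[-0.1,0.1,-15.3,0],[-0.1,0.1,-15.3,0]]'; python3 -m inch '[[0,0,0,0],[0,0,0,0],[0,0,0,0],[0,0,0,0],[0,0,0,0]]' 1
```

```text
t: 30.03
tcp_pos: [0.4707, -0.3442, 0.0062]
tcp_rot: [0.995, -0.104, 0.008, 0.002]
force: [-0.2, -0.1, 0.8]
width: 0.0485
gripper_force: 0.0
t: 30.45
tcp_pos: [0.4716, -0.3453, 0.0087]
tcp_rot: [0.994, -0.105, 0.011, 0.002]
force: [-0.3, 2.9, 6.3]
width: 0.0346
gripper_force: 61.4
```

```bash
python3 -m inch '[[0,0,2,0],[0,0,5,0],[4,0.5,5,0.05],[8,1,5,0.1],[11.5,1.45,5,0.147],[11.5,1.45,5,0.147],[11.5,1.45,5,0.147],[11.5,1.45,3,0.147],[11.5,1.45,1.5,0.147],[11.5,1.45,0.6,0.147],[11.5,1.45,0.6,0.147],[11.5,1.45,0.6,0.147]]'; python3 -m inch '[[0,0,-0.15,0],[0,0,-0.15,0]]';python3 -m inch '[[0,0,-0.1,0],[0,0,-0.1,0]]'
```

```text
t: 31.45
tcp_pos: [0.5849, -0.3308, 0.0133]
tcp_rot: [0.999, -0.032, 0.009, 0.001]
force: [0.2, -0.4, -1.9]
width: 0.0346
gripper_force: 61.5
t: 31.62
tcp_pos: [0.5856, -0.3308, 0.0121]
tcp_rot: [0.999, -0.032, 0.01, 0.001]
force: [-0.8, 0.4, -1.7]
width: 0.0347
gripper_force: 61.4
t: 31.78
tcp_pos: [0.5859, -0.3308, 0.0113]
tcp_rot: [0.999, -0.032, 0.01, 0.002]
force: [-1.3, -0.0, -0.8]
width: 0.035
gripper_force: 61.6
```

```bash
python3 -m inch '[[0,0,-0.08,0],[0.3,-0.02,-0.08,0],[0.6,-0.04,-0.08,0],[0.9,-0.06,-0.08,0],[0.9,-0.06,-0.08,0]]'; python3 -m inch '[[0.15,-0.01,0,0],[0.15,-0.01,0,0]]';python3 -m inch '[[0.15,-0.01,0,0],[0.15,-0.01,0,0]]'
```

```text
t: 32.2
tcp_pos: [0.5952, -0.3316, 0.0112]
tcp_rot: [0.999, -0.031, 0.01, 0.002]
force: [-2.5, -0.1, 6.8]
width: 0.0346
gripper_force: 62.5
t: 32.37
tcp_pos: [0.5963, -0.3317, 0.0113]
tcp_rot: [0.999, -0.031, 0.01, 0.002]
force: [-3.4, 0.8, 6.4]
width: 0.0346
gripper_force: 62.5
t: 32.53
tcp_pos: [0.5977, -0.3318, 0.0112]
tcp_rot: [0.999, -0.031, 0.01, 0.002]
force: [-4.0, 1.0, 7.9]
width: 0.035
gripper_force: 62.5
```

```bash
python3 -m inch '[[0.12,-0.01,0,0],[0.12,-0.01,0,0]]';python3 -m inch '[[0.1,-0.01,0,0],[0.1,-0.01,0,0]]'; python3 -m inch '[[-0.1,0,0,0],[-0.1,0,0,0],[-0.1,0,0,0]]' 0.43; python3 -m inch '[[0,0,3,0],[0,0,6,0],[0,0,9,0],[-4,-2,12,0],[-8,-4,16,0],[-12,-6,20,0],[-16,-8,20,0],[-18,-12,20,0],[-20,-16,20,0],[-20,-16,20,0]]'; python3 - <<'E'
from plate import *
for n in('top','scene'):
    c=cap(n);W=c['W'];save(c,n+'9.png');
    for x,y in((.596,-.331),(.604,-.216)): print(n,box(W,near(W,x,y,.034,.018,.035)))
    m=near(W,.551,.21,.024,.12,.18);print(cv2.minEnclosingCircle(W[m][:,:2].astype(np.float32)*1000),np.nanmax(W[m],0))
    m=near(W,.4745,.265,.03,.115,.14);print(box(W,m))
E
```

```text
t: 32.7
tcp_pos: [0.5988, -0.3319, 0.0112]
tcp_rot: [0.999, -0.031, 0.01, 0.002]
force: [-3.5, 0.2, 7.4]
width: 0.0342
gripper_force: 62.6
t: 32.87
tcp_pos: [0.5988, -0.3319, 0.0112]
tcp_rot: [0.999, -0.032, 0.009, 0.002]
force: [-6.2, 0.5, 9.5]
width: 0.0346
gripper_force: 62.8
t: 33.12
tcp_pos: [0.5993, -0.3317, 0.0102]
tcp_rot: [0.999, -0.031, 0.01, 0.001]
force: [-0.4, -0.9, 0.2]
width: 0.0486
gripper_force: 0.0
t: 33.95
tcp_pos: [0.3997, -0.4904, 0.2115]
tcp_rot: [0.999, -0.031, 0.011, 0.002]
force: [2.0, -0.4, -0.2]
width: 0.0488
gripper_force: 0.0
top (array([ 595.3, -331.3]), array([36.9, 56. ]), 86.1, 359)
top (array([ 601.7, -235.1]), array([28.3, 55.4]), 86.3, 239)
((550.9462890625, 210.14039611816406), 16.527433395385742) [0.56532343 0.22625689 0.16298771]
(array([473.8, 264.6]), array([12.4, 12.2]), 57.3, 37)
scene (array([ 597.5, -330.2]), array([36.7, 57.6]), 86.5, 705)
scene (array([ 603.1, -234.4]), array([30.3, 57.2]), 83.7, 384)
((554.4120483398438, 209.6497344970703), 17.2186279296875) [0.56947335 0.22533247 0.16416959]
(array([476., 266.]), array([14.1, 12.4]), 77.7, 38)
```

View pics/scene9.png

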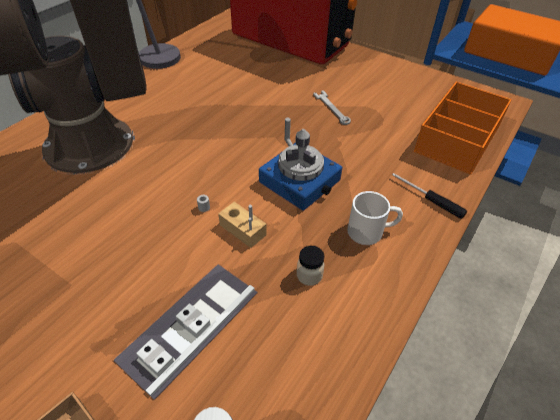

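Block 2 is flush at px (155,355). Block 1 has been knocked off its place to (193,318). I'll remeasure it.

```bash
python3 - <<'E'
from plate import *
c=cap('top');W=c['W']
for k in range(2):
    m=near(W,.592,-.243,.05,.02,.035);b=box(W,m);print(b)
p=plate(c)
E
```

```text
(array([ 601.4, -239.7]), array([37.4, 56.1]), 85.3, 344)
(array([ 601.4, -239.7]), array([37.4, 56.1]), 85.3, 344)
[353 182  18  23 392] [ 0.6059 -0.1578  0.003 ] (array([ 605.9, -158. ]), array([44.1, 57. ]), 88.7, 392)
[376 183  12  23 257] [ 0.6023 -0.2083  0.003 ] (array([ 602.8, -208.3]), array([29.3, 56.8]), 88.1, 257)
[404 184  13  24 240] [ 0.5989 -0.2824  0.003 ] (array([ 598.3, -281.5]), array([30.4, 59. ]), 89.8, 240)
```

```bash
python3 -m inch '[[4,5,0,0],[8,10,0,0],[11,13,0,0],[14,17,0,0],[17,21,0,0],[20.2,25.1,0,0],[20.2,25.1,0,0],[20.2,25.1,0,0]]'; python3 -m inch '[[0,0,-4,0],[0,0,-8,0],[0,0,-12,0],[0,0,-15,0],[0,0,-15,0],[0,0,-15,0]]'; python3 - <<'E'
from plate import *
c=cap('wrist');W=c['W'];m=near(W,.6,-.24,.04,.018,.035);print(box(W,m))
E
```

```text
t: 34.77
tcp_pos: [0.6047, -0.2345, 0.2096]
tcp_rot: [0.999, -0.03, 0.01, 0.001]
force: [0.2, -0.8, -0.4]
width: 0.0487
gripper_force: 0.0
t: 35.27
tcp_pos: [0.6019, -0.2376, 0.0585]
tcp_rot: [0.999, -0.031, 0.008, 0.001]
force: [1.2, 0.5, 0.6]
width: 0.0486
gripper_force: 0.0
(array([ 602.6, -240. ]), array([36.8, 56.4]), 86.0, 5359)
```

```bash
python3 -m inch '[[0,-0.15,-2,0],[0,-0.15,-4,0],[0,-0.15,-4.7,0],[0,-0.15,-4.7,0],[0,-0.15,-4.7,0]]'; python3 -m inch '[[0,0,0,0],[0,0,0,0],[0,0,0,0],[0,0,0,0],[0,0,0,0]]' 1; python3 -m inch '[[-0.4,0,0,0],[-0.4,0,0.4,0],[-0.3,1.2,0.5,0],[-0.3,2.4,0.5,0],[-0.3,2.4,0.5,0],[-0.3,2.4,0.5,0]]'
```

```text
t: 35.73
tcp_pos: [0.6038, -0.2401, 0.0147]
tcp_rot: [0.999, -0.031, 0.011, 0.002]
force: [0.2, -0.3, -0.3]
width: 0.049
gripper_force: 0.0
t: 36.15
tcp_pos: [0.604, -0.2401, 0.0152]
tcp_rot: [0.999, -0.031, 0.011, 0.002]
force: [-1.9, 0.8, 6.1]
width: 0.0345
gripper_force: 60.7
t: 36.65
tcp_pos: [0.5993, -0.2147, 0.0177]
tcp_rot: [0.999, -0.031, 0.009, 0.001]
force: [-0.3, -0.1, -1.9]
width: 0.0343
gripper_force: 60.1
```

```bash
python3 -m inch '[[0,0,-0.2,0],[0,0,-0.4,0],[0,0,-0.4,0]]'; python3 -m inch '[[0,0,-0.1,0],[0,0,-0.1,0]]';python3 -m inch '[[0.15,-0.01,-0.08,0],[0.3,-0.02,-0.08,0],[0.3,-0.02,-0.08,0]]'
```

```text
t: 36.9
tcp_pos: [0.5997, -0.2156, 0.0152]
tcp_rot: [0.999, -0.031, 0.01, 0.001]
force: [-5.3, 4.7, 14.1]
width: 0.0344
gripper_force: 61.9
t: 37.07
tcp_pos: [0.5997, -0.2156, 0.0152]
tcp_rot: [0.999, -0.031, 0.01, 0.001]
force: [-8.6, 7.9, 21.3]
width: 0.0346
gripper_force: 62.8
t: 37.32
tcp_pos: [0.6015, -0.2163, 0.0151]
tcp_rot: [0.999, -0.031, 0.009, 0.002]
force: [-14.0, 6.3, 31.5]
width: 0.0344
gripper_force: 63.9
```

Pressing a bit hard, so I ease up and then push on to the fence.

```bash
python3 -m inch '[[0,0,0.15,0],[0,0,0.17,0]]'; python3 -m inch '[[0.15,-0.01,0,0],[0.15,-0.01,0,0]]'; python3 -m inch '[[0.15,-0.01,0,0],[0.15,-0.01,0,0]]'; python3 -m inch '[[0.15,-0.01,0,0],[0.15,-0.01,0,0]]'
```

```text
t: 37.48
tcp_pos: [0.6023, -0.2164, 0.0152]
tcp_rot: [0.999, -0.031, 0.01, 0.002]
force: [-4.1, 2.6, 12.2]
width: 0.0347
gripper_force: 61.8
t: 37.65
tcp_pos: [0.6033, -0.2166, 0.0152]
tcp_rot: [0.999, -0.031, 0.009, 0.002]
force: [-7.8, 2.8, 17.0]
width: 0.0346
gripper_force: 62.2
t: 37.82
tcp_pos: [0.6047, -0.2169, 0.0152]
tcp_rot: [0.999, -0.031, 0.009, 0.002]
force: [-7.4, 1.2, 16.1]
width: 0.0343
gripper_force: 62.2
t: 37.98
tcp_pos: [0.6055, -0.217, 0.0152]
tcp_rot: [0.999, -0.032, 0.008, 0.002]
force: [-10.8, 2.4, 19.4]
width: 0.0347
gripper_force: 62.4
```

```bash
python3 -m inch '[[0.05,0,0.05,0],[0.05,0,0.05,0]]'; python3 -m inch '[[-0.1,0,0.05,0],[-0.1,0,0.05,0],[-0.1,0,0.05,0]]' 0.43; python3 -m inch '[[0,0,3,0],[0,0,6,0],[0,0,9,0],[-4,-4,12,0],[-8,-8,16,0],[-12,-12,20,0],[-16,-16,20,0],[-20,-20,20,0],[-22,-24,20,0],[-22,-27,20,0],[-22,-27,20,0]]'; python3 - <<'E'
from plate import *
for n in('top','scene'):
    c=cap(n);W=c['W'];save(c,n+'10.png');
    for x,y in((.596,-.331),(.604,-.216)): print(n,box(W,near(W,x,y,.045,.02,.035)))
    m=near(W,.551,.21,.024,.12,.18);print(cv2.minEnclosingCircle(W[m][:,:2].astype(np.float32)*1000),np.nanmax(W[m],0))
    m=near(W,.4745,.265,.03,.115,.14);print(box(W,m))
E
```

```text
t: 38.15
tcp_pos: [0.6055, -0.217, 0.0152]
tcp_rot: [0.999, -0.032, 0.008, 0.002]
force: [-8.9, 1.0, 15.0]
width: 0.0342
gripper_force: 62.1
t: 38.4
tcp_pos: [0.6068, -0.2166, 0.0146]
tcp_rot: [0.999, -0.032, 0.01, 0.001]
force: [0.5, 0.0, 0.1]
width: 0.0483
gripper_force: 0.0
t: 39.32
tcp_pos: [0.4062, -0.4524, 0.2107]
tcp_rot: [0.999, -0.031, 0.01, 0.002]
force: [1.2, 0.1, 0.4]
width: 0.0487
gripper_force: 0.0
top (array([ 595.7, -331.4]), array([37.5, 56.6]), 85.6, 352)
top (array([ 602.5, -216.9]), array([37.6, 55. ]), 87.4, 343)
((550.92626953125, 210.3388671875), 16.634870529174805) [0.56518256 0.22623256 0.16171582]
(array([473.7, 264.4]), array([12.6, 12.5]), 43.6, 38)
scene (array([ 596.9, -330. ]), array([36.8, 57. ]), 86.1, 691)
scene (array([ 604.5, -215.4]), array([37.1, 57.5]), 86.0, 565)
((553.737060546875, 209.43545532226562), 16.693979263305664) [0.56917397 0.22169048 0.16484117]
(array([476.4, 265.1]), array([13. , 12.9]), 88.0, 39)
```

View pics/scene10.png

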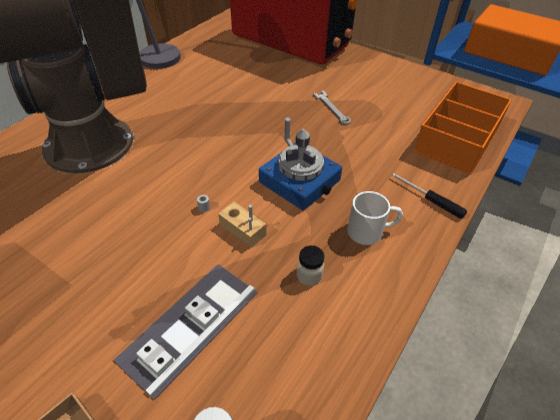

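Both blocks are flush on their places, at px (202,310) and (155,355). The bit is clamped and upright at (303,145), and the mug, socket and jar are where they were. Handing in.

```bash
python3 -c "
from station import job
print(job.finish_job())"
```

```text
the job is handed in; nothing more can be done
None
```

The job is handed in but no verdict came back: by the last camera measurements the countersink stands upright and centred in the closed jaws (handle at about 1.18 rad), though I could not measure the jaw forces after letting go, and both blocks sit square and flush on separate places, one of them re-placed after a knock.

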